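# Slide a damaged battery pack through the sprung flap of the battery safe

### The arm

A 7-joint arm with a two-finger parallel gripper is mounted at the origin on the work surface; the furniture and walls round the work are solid. World frame = base frame: x ahead of the robot, y to its left, z up, the work surface at z = 0. Lengths are in m, angles in rad, forces in N, time in s.
With the tool pointing down it reaches from about 0.4 to 0.9 m from the base axis. Payload 5.5 kg.
Tool frame: the origin (TCP) lies midway between the tips of the shut fingers; the grasp point (between the pads) lies r.tcp_to_grasp behind it (r.tcp_to_grasp is the distance from the TCP to the grasp point, in m); z points along the fingers, y is the line along which they close (so a half turn about z gives the same grasp; the last joint's range is limited). The gripper opens to 92 mm and grips with 3 to 60 N. Pads are 19 mm wide; open, the fingers measure 130 mm over their backs; the gripper's body (75 mm by 190 mm) begins 47 mm behind the grasp point.
Start: joints at [-0.988, 0.501, -0.427, 1.55, 0.221, 1.138, -0.21], TCP at [0.204, 0.617, 0.227] pointing down, gripper open.
Joint ranges: [-2.88, 2.88], [-0.31, 2.03], [-1.54, 1.56], [0.2, 2.42], [-1.41, 4.55], [0.19, 2.02], [-2.57, 2.57]. Speed limits (rad/s): [2.57, 2.57, 3.14, 3.14, 3.14, 3.14, 3.14].

### API

Orientations are given as a rotation vector (axis times angle).
In Python, from cell import readout, imaging, r, spotter gives the robot as it stands.
- The arm moves only by the tool play_rows, never from a script. Its argument "series" is one flat list of numbers, 7 for each row, row after row: the shift along the tool's x, y, z in m, then the turn, a rotation vector about the tool's x, y, z in degrees, then the opening, from 0 (shut) to 1 (fully open). In form: [x, y, z, ax, ay, az, hand, x, y, z, ax, ay, az, hand, ...]. A call has exactly 8 rows; each row is the pose to reach, as a shift and turn from the pose commanded when the call began, along the tool's axes at that moment; what a row does not reach only later rows make up. A row lasts 1/10 s, in which the tool goes at most 50 mm and 8.59 degrees, less where a joint would pass 70% of its speed; a pose out of reach is approached as far as the arm can. A call with a gripper value outside its range is refused whole. The fingers move at their own pace and stop on an object; "newtons" is the grip in N (left out, the last holds). Time passes only in rows, so rows that repeat a pose let the fingers close, or fill a call up. It gives the time, the measured TCP pose, the force, the opening and the grip force at its end, in the units of the state.
- readout.get_state(): the state, without advancing time (a new reading comes with each control period).
- imaging.capture(name): name is "scene" or "top" or "wrist"; returns the picture (400x640x3 uint8, red, green, blue); there is no depth.
- imaging.camera_model(name): a dict with "mtx" (3x3 intrinsics, pixels), "dist" ([k1, k2, p1, p2, k3] as OpenCV has them; the pictures are not rectified), "R" (3x3) and "t" (3): a world point X has camera coordinates R X + t; the wrist camera has in their place "tool_from_camera" (4x4, takes a point from camera to tool coordinates, whose origin is the TCP and whose axes are the flange's). Camera axes: x right, y down, z forward; pixel columns grow to the right and rows downward; lengths in m; the calibration is good to about 2 mm. A picture is of the moment at which its call begins: read the wrist's pose just before it. camera_model takes no time and is no camera call.
- r.finish_job(): hands the job in; it is judged then, once.
Trained networks look in the newest picture that a camera, given by its name, has taken for a name from the list of things; names that differ only in an ending like _2 or _b are one class to them, and where a whole thing is asked for, a point or a joint stands for the part that bears it (a point fixed in the world has none). Each returns a list of dicts, best first, with "p" (0 to 1); they miss things now and then, are a little off and sometimes report something else, mostly with a low value. They report only what shows in the picture. A call takes as long as a camera call.
- spotter.silhouettes(thing, camera): "pixels" (400x640 bool, what is visible of it) and "point" ([row, column] in pixels, amid what is visible of it).
The state is a dict: "time_s": time; "q": joint angles; "qd": joint speeds; "tau": joint torques, N m; "tcp_pos": TCP position; "orientation": TCP orientation; "contact_force": force on the tool from outside, world axes, zero at the start; "wrist_torque": the same for the moment, N m; "gripper_width": finger opening in m; "gripper_force": force on a finger pad.
Only numpy, scipy, OpenCV 4.12 (cv2) and the standard library are available. Lean on these libraries where they do the work, as an engineer would, in place of code of your own. Each camera call takes 0.05 s, during which the arm holds its last target. There are 200 camera calls.

### The job

The battery pack on the loading shelf of the grey steel battery safe is damaged and must be neither squeezed nor lifted. With one finger push the safe's self-closing flap well open while the pack still lies on the shelf, keep the flap open with that finger while the other finger pushes the pack off the shelf and through the opening, then draw back so that the flap springs fully shut with the pack inside. Leave the other things on the table as they are.

Things in the scene. Friction and masses are not known exactly. Their poses are not given: they have to be found in the camera images.
- safe: Fixed grey sheet-steel box, 156 mm wide (its y), on the table. x is the posting direction. Open bare-steel loading shelf from x = -119 to 0 mm, top 125 mm above the table; box from x = -35 to 155 mm, hollow below shelf and flap, inner floor 16 mm above the table. Highest parts 179 mm. Origin on the table under the middle of the sill. Yaw 0 would post away from the robot.
- sill (a point): Middle of the sill, the line where the loading shelf ends and the flap begins, at the shelf's top (125 mm above the table). Axes as the safe's: x the posting direction, z up. The shelf's side lips are 15 mm high, inner faces at y = -75 and +75 mm. The sloping side cheeks of the box have the same inner faces and stand about 10 mm above the closed flap.
- flap: Flat steel flap, 142 mm wide, 127 mm long, 2 mm thick. Closed, it slopes up from the sill (free edge, level with the shelf) to its hinge, 120 mm further along x and 45 mm higher. Pushed along x or down, its free edge swings down into the box, up to 1.0 rad; a spring shuts it (0.2 Nm when shut, 0.38 Nm fully open). Origin on the hinge axis, middle of its width; hinge barrel 9 mm thick; axes as the safe's when shut.
- flap_edge (a point): Middle of the flap's free edge: 1 mm above and 4 mm beyond the sill when shut; it goes down in an arc as the flap opens.
- pack: The damaged battery pack, a rounded oblong with a lead and plug at one end, lying flat on the loading shelf with its long side roughly along the sill. Pack body 34 x 100 x 24 mm, about 0.2 kg; the lead is soft and offers no resistance. Its origin is off the middle: use pack_mid.
- pack_mid (a point): Centre of the pack's body, 12 mm above its underside. x across the 34 mm, y along the 100 mm, z up. At the start about 40 to 80 mm before the sill.
- motor: Small black motor lying on the table, 38 mm thick; bystander.
- tape: Roll of black tape lying flat, 65 mm across, 18 mm high; bystander.
- dish: White dish of screws, 108 mm across, 20 mm high, behind the safe's shelf; bystander.
- tyre: Spare rubber tyre lying flat, 94 mm across, 38 mm high, at the back; bystander.

How it is judged:
On the way, in this order (a step that is already met when the one before it is completed fails the run):
1. a finger holds the flap open (free edge 12 mm below the sill) while the pack's middle is still over the shelf (z of flap_edge in the frame of sill below -0.012 m and contact force between the fingers and flap above 0.5 N and x of pack_mid in the frame of sill below -0.004 m and z of pack_mid in the frame of sill above 0 m), for 0.05 s.
2. the pack's middle passes the sill while a finger still holds the flap open (z of flap_edge in the frame of sill below -0.012 m and contact force between the fingers and flap above 0.5 N and x of pack_mid in the frame of sill above 0.003 m), for 0.02 s.
At the end, for the whole second after the job is handed in: The pack lies at rest inside the safe, its middle at least 30 mm below the sill, and the flap is fully shut (free edge within about 4 mm of its closed place) (x of pack_mid in the frame of sill between -0.035 and 0.155 m and y of pack_mid in the frame of sill between -0.08 and 0.08 m and z of pack_mid in the frame of sill below -0.03 m and z of flap_edge in the frame of sill above -0.003 m and linear speed of pack below 0.02 m/s); the robot touches nothing.
It fails at once if the pack is lifted (its middle rises more than 12 mm off its place on the shelf) (z of pack_mid in the frame of sill above 0.024 m).
It fails at once if the fingers squeeze or ram the pack with over 12 N (contact force between the fingers and pack above 12 N).
It fails at once if a bystander is moved by over 30 mm (distance of any of motor, tape, dish, tyre from where it was at the start of the episode above 0.03 m).
It also fails if it takes over 38 s, if anything falls off the work surface, if the arm or the gripper's body presses on something with over 40 N, if the wrist force passes 120 N, or if a joint passes its speed limit or range.

## Working session

There is one attempt and no reset: what is moved stays moved. The work goes in short steps, Python scripts to look and compute and a tool call to move; the robot and the scene stay as the last step left them, time stands still between calls to the robot, and variables do not carry over. Pictures are saved under pics/ and viewed, at most 10 in all, crops included, and the job is handed in when it is done.

Besides the shell and the picture viewer there is one more tool, called after "Call:" in YAML: its name, and indented under it one key for each argument. play_rows: Moves the arm, as the interface text tells. Its arguments: {"type":"object","properties":{"series":{"type":"array"},"newtons":{"type":"number"}},"required":["series"]}

```bash
mkdir -p pics; ls; python3 - <<'E'
from cell import readout, imaging, r, spotter
import cv2,numpy as np
s=readout.get_state()
print(s['time_s'],s['tcp_pos'],s['orientation'],s['gripper_width'],r.tcp_to_grasp)
for n in ['scene','top']:
    im=imaging.capture(n); cv2.imwrite(f'pics/{n}0.png',im[:,:,::-1])
    m=imaging.camera_model(n); print(n,{k:np.round(v,4).tolist() for k,v in m.items()})
    for t in ['pack','flap','safe']:
        for d in spotter.silhouettes(t,n)[:2]:
            p=d['pixels']; c=cv2.minAreaRect(np.argwhere(p)[:,::-1].astype(np.float32))
            print(t,d['p'],d['point'],p.sum(),np.round(cv2.boxPoints(c)).tolist())
E
```

```text
pics
0.0 [0.20418775 0.61636795 0.22569129] [-5.00033408e-01 -3.10120831e+00  2.98113219e-03] 0.09184561908225855 0.0188
scene {'mtx': [[404.3055, 0.0, 315.8097], [0.0, 404.3055, 197.5968], [0.0, 0.0, 1.0]], 'dist': [-0.0055, 0.0, 0.0, 0.0, 0.0], 'R': [[-0.8153, -0.5786, 0.0223], [-0.3554, 0.4696, -0.8082], [0.4571, -0.6669, -0.5885]], 't': [0.3104, 0.2991, 0.6486]}
pack 0.75 [200.3, 310.0] 1095 [[276.0, 198.0], [339.0, 184.0], [346.0, 216.0], [282.0, 229.0]]
flap 0.64 [164.3, 292.4] 2743 [[260.0, 147.0], [327.0, 132.0], [337.0, 178.0], [270.0, 193.0]]
safe 0.9 [179.8, 297.4] 7692 [[240.0, 140.0], [347.0, 118.0], [369.0, 226.0], [262.0, 249.0]]
top {'mtx': [[364.5441, 0.0, 321.741], [0.0, 364.5441, 194.1104], [0.0, 0.0, 1.0]], 'dist': [0.0231, 0.0, 0.0, 0.0, 0.0], 'R': [[-0.0071, -0.9998, 0.0177], [-0.9879, 0.0043, -0.1552], [0.1551, -0.0186, -0.9877]], 't': [-0.1066, 0.4835, 0.8835]}
pack 0.88 [209.9, 296.8] 891 [[262.0, 223.0], [265.0, 192.0], [327.0, 199.0], [324.0, 229.0]]
flap 0.62 [160.8, 337.4] 3401 [[297.0, 170.0], [325.0, 124.0], [380.0, 158.0], [351.0, 204.0]]
flap 0.34 [252.0, 406.8] 425 [[390.0, 243.0], [415.0, 243.0], [415.0, 268.0], [390.0, 268.0]]
safe 0.78 [175.4, 332.7] 8264 [[264.0, 214.0], [331.0, 106.0], [396.0, 147.0], [330.0, 255.0]]
```

View pics/scene0.png

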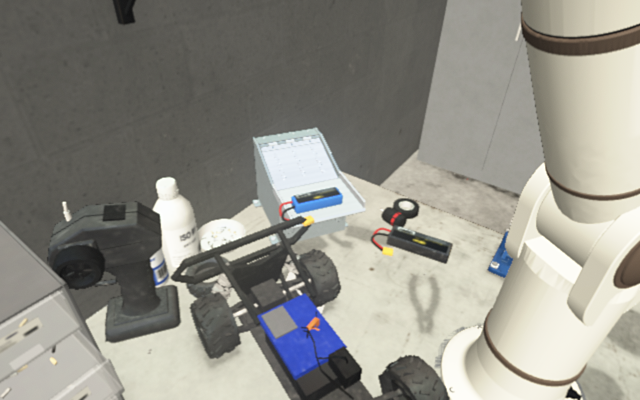

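View pics/top0.png

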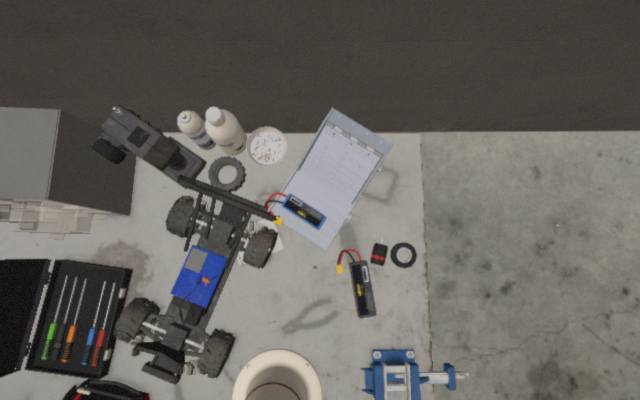

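The scene view shows the safe at about (300,180) with the pack on its shelf at (310,200). In the top view the shelf is at about (308,220), the pack at (303,210) and the hinge at about (350,130). Posting goes up and to the right. Next I'll fit the safe's pose to the silhouettes.

```bash
cat > h.py <<'E'
import numpy as np, cv2
from cell import readout, imaging, r, spotter
from scipy.optimize import minimize
from scipy.spatial.transform import Rotation as Ro
M={n:imaging.camera_model(n) for n in ['scene','top']}
def proj(n,X):
    m=M[n]; return cv2.projectPoints(np.asarray(X,float).reshape(-1,1,3),cv2.Rodrigues(np.array(m['R']))[0],np.array(m['t'],float),np.array(m['mtx']),np.array(m['dist']))[0].reshape(-1,2)
def box(a,b,c,d,e,f): return [[x,y,z] for x in(a,b) for y in(c,d) for z in(e,f)]
H=.078
SAFE=[box(-.119,0,-H,H,.118,.13), [[x,y,z] for y in(-H,H) for x,z in[(-.035,0),(.155,0),(-.035,.125),(0,.135),(.12,.179),(.155,.179)]],
 [[x,-H,z] for x in(-.119,0) for z in(.125,.14)],[[x,H,z] for x in(-.119,0) for z in(.125,.14)]]
PACK=[box(-.017,.017,-.05,.05,-.012,.012)]
def tf(P,p,z=0):
    c,s=np.cos(p[2]),np.sin(p[2]); P=np.array(P); return P@np.array([[c,s,0],[-s,c,0],[0,0,1]])+[p[0],p[1],z]
def mask(n,model,p,z=0):
    k=3; im=np.zeros((1200,1920),np.uint8)
    for P in model: cv2.fillConvexPoly(im,cv2.convexHull(np.round((proj(n,tf(P,p,z))+.5)*k).astype(np.int32)),1)
    return cv2.resize(im*255,(640,400),interpolation=cv2.INTER_AREA)/255.
def fit(model,masks,p0,z=0):
    def cost(p):
        c=0
        for n,m in masks.items():
            a=mask(n,model,p,z); c+=1-np.minimum(a,m).sum()/np.maximum(a,m).sum()
        return c
    best=None
    for dy in(-.25,0,.25):
        q=np.array(p0)+[0,0,dy]; S=np.vstack([q]+[q+d for d in np.diag([.03,.03,.15])])
        o=minimize(cost,q,method='Nelder-Mead',options=dict(initial_simplex=S,xatol=2e-4,fatol=1e-4))
        if best is None or o.fun<best.fun: best=o
    return best.x,best.fun
E
cat > a.py <<'E'
from h import *
ms={};mp={}
for n in M:
    im=imaging.capture(n)
    ms[n]=spotter.silhouettes('safe',n)[0]['pixels'].astype(float)
    mp[n]=spotter.silhouettes('pack',n)[0]['pixels'].astype(float)
    np.save(n+'.npy',im)
# initial guess from top pixel
def ray(n,uv,z):
    m=M[n];R=np.array(m['R']);d=R.T@np.append(cv2.undistortPoints(np.array([[uv]],float),np.array(m['mtx']),np.array(m['dist']))[0,0],1);c=-R.T@np.array(m['t']);return c+d*(z-c[2])/d[2]
a=ray('top',(297,235),.125);b=ray('top',(362,130),.175);yaw=np.arctan2(*(b-a)[1::-1]);print(a,b,yaw)
g=a+.119*np.array([np.cos(yaw),np.sin(yaw),0])
for k in [['scene','top'],['top'],['scene']]:
    p,f=fit(SAFE,{n:ms[n] for n in k},[g[0],g[1],yaw]); print(k,p,f)
    if len(k)==2: P=p
pa=ray('top',(304,210),.137)
for k in [['scene','top'],['top']]:
    q,f=fit(PACK,{n:mp[n] for n in k},[pa[0],pa[1],P[2]],.137)
    c,s=np.cos(P[2]),np.sin(P[2]);d=q[:2]-P[:2];print('pack',q,f,'in sill',c*d[0]+s*d[1],-s*d[0]+c*d[1],q[2]-P[2])
    if len(k)==2: Q=q
out=[]
for n,(cx,cy) in [('scene',(305,185)),('top',(330,180))]:
    im=np.load(n+'.npy')[cy-75:cy+75,cx-80:cx+80,::-1]; im=cv2.resize(im,None,fx=4,fy=4,interpolation=cv2.INTER_CUBIC)[:, :]
    def L(X,col):
        uv=((proj(n,X)-[cx-80,cy-75]+.5)*4).astype(np.int32); cv2.polylines(im,[uv],True,col,1)
    L(tf([[-.119,-H,.125],[0,-H,.125],[0,H,.125],[-.119,H,.125]],P),(0,0,255))
    L(tf([[0,-.071,.126],[.12,-.071,.17],[.12,.071,.17],[0,.071,.126]],P),(0,255,0))
    L(tf([[-.017,-.05,.012],[.017,-.05,.012],[.017,.05,.012],[-.017,.05,.012]],Q,.137),(255,0,255))
    out.append(im[:, :400] if 0 else cv2.resize(im,(400,375)))
cv2.imwrite('pics/fit.png',np.hstack(out))
E
python3 a.py
```

```text
[ 0.3765544  -0.05151781  0.125     ] [ 0.6047877 -0.1970361  0.175    ] -0.5675985501385185
['scene', 'top'] [ 0.48474152 -0.11269337 -0.56724709] 0.32823660907810226
['top'] [ 0.48393069 -0.11255079 -0.57663737] 0.11603646071000873
['scene'] [ 0.48837598 -0.11522788 -0.57012206] 0.20315954866746766
pack [ 0.4296007  -0.06549819 -0.56341128] 0.3651731250030821 in sill -0.07186339738272218 0.010175786780378223 0.0038358082694894824
pack [ 0.42886432 -0.06561321 -0.57139698] 0.11271084549483612 in sill -0.0724226516910972 0.009683114710674644 -0.004149890035466064
```

View pics/fit.png

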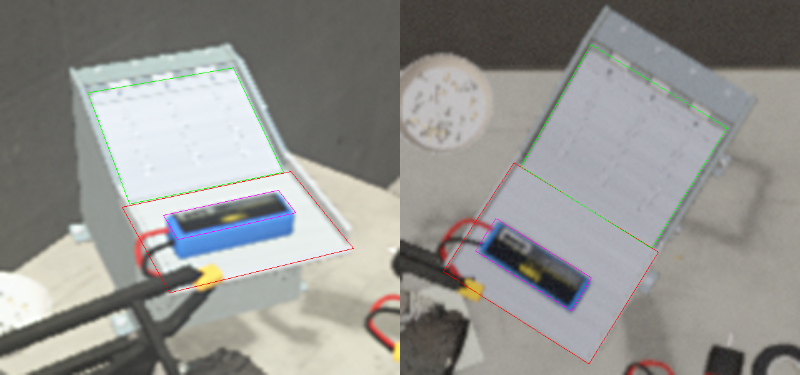

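The overlay fits well, so I'll use a sill at about (0.4845, -0.1125) with yaw -0.57. The pack's middle is about 72 mm before the sill, at y +10 mm.

The tool can stay vertical. With the fingers straddling the pack along the safe's x, moving forward makes the front finger open the flap while the rear finger pushes the pack. I'll compute the approach.

```bash
cat >> h.py <<'E'
SILL=np.array([.4845,-.1125,.125]); YAW=-.57
RS=Ro.from_euler('z',YAW).as_matrix()
def delta(sx,sy,h,sgn=-1,zabs=None):
    "tool-frame shift to place TCP at (sx,sy,h) in sill frame; turn to align tool y with sgn*safe x"
    s=readout.get_state(); R0=Ro.from_rotvec(s['orientation']); p=SILL+RS@[sx,sy,h]
    y=sgn*RS[:,0]; z=np.array([0,0,-1.]); Rt=Ro.from_matrix(np.c_[np.cross(y,z),y,z])
    return np.round(R0.inv().apply(p-s['tcp_pos']),4),np.round(np.degrees((R0.inv()*Rt).as_rotvec()),1)
def where():
    s=readout.get_state(); v=RS.T@(np.array(s['tcp_pos'])-SILL); print('t',s['time_s'],'sillframe',np.round(v,4),'F',np.round(RS.T@np.array(s['contact_force']),2),'w',s['gripper_width'],'q',np.round(s['q'],2))
E
python3 - <<'E'
from h import *
print(Ro.from_rotvec(readout.get_state()['orientation']).as_matrix().round(3)); where()
for g in(-1,1): print(g,delta(-.049,.010,.15,g))
for a,b in [((307,221),(279,220)),((308,218),(272,215)),((176,275),(183,180))]:
    Ps=[np.array(M[n]['mtx'])@np.c_[M[n]['R'],M[n]['t']] for n in('scene','top')]
    X=cv2.triangulatePoints(*Ps,np.array(a,float),np.array(b,float)).ravel();print(X[:3]/X[3])
E
```

```text
[[-0.949  0.314  0.   ]
 [ 0.314  0.949  0.   ]
 [ 0.     0.    -1.   ]]
t 0.7 sillframe [-0.6296  0.463   0.1018] F [ 0.08  0.01 -0.14] w 0.09189268106505762 q [-0.99  0.5  -0.43  1.55  0.22  1.14 -0.21]
-1 (array([-0.4503, -0.5827, -0.0483]), array([  0. ,   0. , -75.7]))
1 (array([-0.4503, -0.5827, -0.0483]), array([  0. ,  -0. , 104.3]))
[ 0.41117771 -0.01048777  0.12792168]
[ 0.41227637 -0.00134181  0.14268641]
[0.50976058 0.21728441 0.11189629]
```

Call:
play_rows:
  series: [0,0,-0.05,0,0,0,1,-0.03,-0.02,-0.09,0,0,8,1,-0.08,-0.05,-0.1,0,0,16,1,-0.13,-0.08,-0.1,0,0,24,1,-0.18,-0.11,-0.1,0,0,32,1,-0.22,-0.14,-0.1,0,0,40,1,-0.26,-0.17,-0.1,0,0,46,1,-0.3,-0.2,-0.1,0,0,52,1]

```text
time_s: 1.5
tcp_pos: [0.4108, 0.3545, 0.3271]
orientation: [1.815, 2.564, 0.001]
contact_force: [0.4, 0.7, 0.5]
gripper_width: 0.0918
gripper_force: 0.0
```

```bash
python3 -c "
from h import *
where();print(delta(-.049,.010,.15,1))"
```

```text
t 1.5 sillframe [-0.3141  0.3534  0.2021] F [-0.05  0.76  0.46] w 0.09180170707109758 q [-0.62  0.2  -0.17  1.7   0.03  1.24 -0.45]
(array([-0.4201, -0.1081,  0.0518]), array([ 0. , -0. , 52.1]))
```

Call:
play_rows:
  series: [-0.05,-0.01,0,0,0,7,1,-0.1,-0.02,0,0,0,14,1,-0.15,-0.03,0,0,0,21,1,-0.2,-0.04,0,0,0,28,1,-0.25,-0.06,0.01,0,0,35,1,-0.3,-0.07,0.02,0,0,42,1,-0.35,-0.09,0.03,0,0,48,1,-0.4,-0.105,0.04,0,0,52,1]

```text
time_s: 2.3
tcp_pos: [0.4447, -0.0397, 0.2903]
orientation: [2.754, 1.51, 0.002]
contact_force: [1.5, -0.4, 0.1]
gripper_width: 0.092
gripper_force: 0.0
```

Call:
play_rows:
  series: [0,0,0,0,0,0,1,0,0,0,0,0,0,1,0,0,0,0,0,0,1,0,0,0,0,0,0,1,0,0,0,0,0,0,1,0,0,0,0,0,0,1,0,0,0,0,0,0,1,0,0,0,0,0,0,1]

```text
time_s: 3.1
tcp_pos: [0.445, -0.0376, 0.2901]
orientation: [-2.752, -1.516, -0.0]
contact_force: [-0.0, 0.8, -0.7]
gripper_width: 0.0914
gripper_force: 0.0
```

```bash
python3 - <<'E'
from h import *
where();print(delta(-.049,.010,.06,1))
m=imaging.camera_model('wrist'); s=readout.get_state(); im=imaging.capture('wrist'); cv2.imwrite('pics/w1.png',im[:,:,::-1])
T=np.eye(4);T[:3,:3]=Ro.from_rotvec(s['orientation']).as_matrix();T[:3,3]=s['tcp_pos']
C=np.linalg.inv(T@np.array(m['tool_from_camera']));M['wrist']=dict(m,R=C[:3,:3],t=C[:3,3])
k=im[:,:,::-1].copy()
def L(X,col): cv2.polylines(k,[np.clip(proj('wrist',X),-2000,3000).astype(np.int32)],True,col,1)
P=[*SILL[:2],YAW]
L(tf([[-.119,-.075,.125],[0,-.075,.125],[0,.075,.125],[-.119,.075,.125]],P),(0,0,255))
L(tf([[0.004,-.071,.126],[.12,-.071,.17],[.12,.071,.17],[0.004,.071,.126]],P),(0,255,0))
Q=[.4292,-.0655,-.567]
L(tf([[-.017,-.05,.012],[.017,-.05,.012],[.017,.05,.012],[-.017,.05,.012]],Q,.137),(255,0,255))
cv2.imwrite('pics/w1o.png',k)
for d in spotter.silhouettes('pack','wrist')[:1]:
    q,f=fit(PACK,{'wrist':d['pixels'].astype(float)},Q,.137); v=RS.T@(np.append(q[:2],.137)-SILL); print(d['p'],v,q[2]-YAW,f)
E
```

```text
t 3.1 sillframe [-0.0736  0.0417  0.1651] F [-0.48  0.67 -0.73] w 0.0914209977171695 q [-0.19  0.03  0.22  1.97 -0.01  1.14 -0.53]
(array([-0.0319,  0.0244,  0.1051]), array([-0. , -0. ,  0.4]))
0.86 [-0.07206942  0.02441319  0.012     ] -0.0004016967334566912 0.29766683875505795
```

View pics/w1o.png

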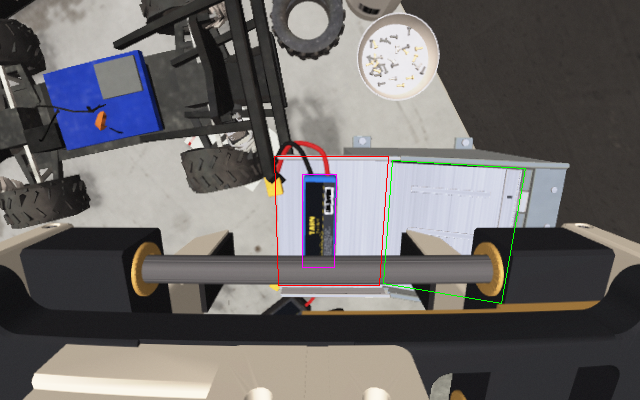

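The overlay matches the wrist image: shelf columns 277–388, pack 303–337 and flap from 390. I'll move over it and go down to just above the pack.

Call:
play_rows:
  series: [-0.016,0.012,0.02,0,0,0.4,1,-0.032,0.024,0.04,0,0,0.4,1,-0.032,0.024,0.06,0,0,0.4,1,-0.032,0.024,0.085,0,0,0.4,1,-0.032,0.024,0.11,0,0,0.4,1,-0.032,0.024,0.13,0,0,0.4,1,-0.032,0.024,0.13,0,0,0.4,1,-0.032,0.024,0.13,0,0,0.4,1]

```text
time_s: 4.0
tcp_pos: [0.4482, -0.0778, 0.1603]
orientation: [-2.757, -1.505, 0.001]
contact_force: [0.6, -0.2, 0.8]
gripper_width: 0.0919
gripper_force: 0.0
```

```bash
python3 - <<'E'
from h import *
where();print(delta(-.049,.010,.006,1))
for n in M:
    im=imaging.capture(n); cx,cy=(305,185) if n=='scene' else (320,190)
    M[n]['o']=cv2.resize(im[cy-60:cy+60,cx-65:cx+65,::-1],(400,370),interpolation=cv2.INTER_CUBIC)
cv2.imwrite('pics/c2.png',np.hstack([M['scene']['o'],M['top']['o']]))
E
```

```text
t 4.0 sillframe [-0.0493  0.0096  0.0353] F [0.63 0.12 0.83] w 0.09193308068261724 q [-0.12  0.21  0.26  2.11 -0.07  0.83 -0.39]
(array([0.0004, 0.0003, 0.0293]), array([-0. ,  0. , -0.1]))
```

View pics/c2.png

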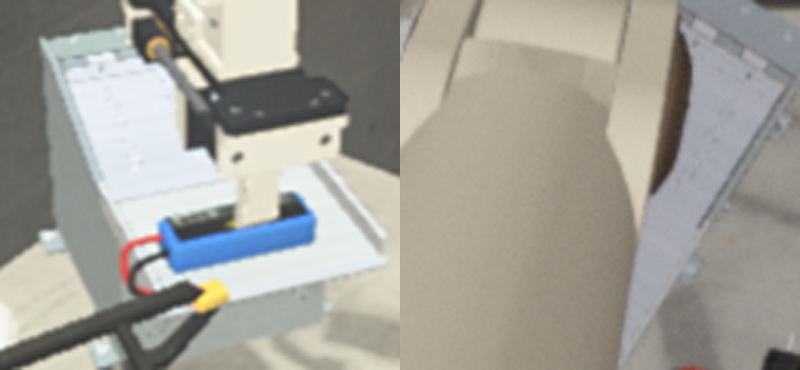

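```bash
python3 -c "
from h import *
for x in(-.046,-.065): print(proj('scene',SILL+RS@[-.0493+x,.0096,.0353]))"
```

```text
[[321.45105353 197.13143418]]
[[325.32527204 202.6891987 ]]
```

The rear finger's tip is seen at about (325,199), as predicted. I'll lower it behind the pack.

Call:
play_rows:
  series: [0,-0.001,0.005,0,0,0,1,0,-0.001,0.01,0,0,0,1,0,-0.001,0.015,0,0,0,1,0,-0.001,0.02,0,0,0,1,0,-0.001,0.025,0,0,0,1,0,-0.001,0.028,0,0,0,1,0,-0.001,0.028,0,0,0,1,0,-0.001,0.028,0,0,0,1]

```text
time_s: 4.9
tcp_pos: [0.4473, -0.0772, 0.1321]
orientation: [-2.757, -1.506, 0.0]
contact_force: [-0.6, 0.1, 0.3]
gripper_width: 0.0919
gripper_force: 0.0
```

```bash
python3 - <<'E'
from h import *
where()
im=imaging.capture('scene'); cx,cy=(305,185)
cv2.imwrite('pics/c3.png',cv2.resize(im[cy-60:cy+60,cx-65:cx+65,::-1],(520,480),interpolation=cv2.INTER_CUBIC))
E
```

```text
t 4.9 sillframe [-0.0503  0.0096  0.0071] F [-0.5  -0.26  0.3 ] w 0.09191791586623796 q [-0.11  0.26  0.26  2.13 -0.09  0.76 -0.37]
```

View pics/c3.png

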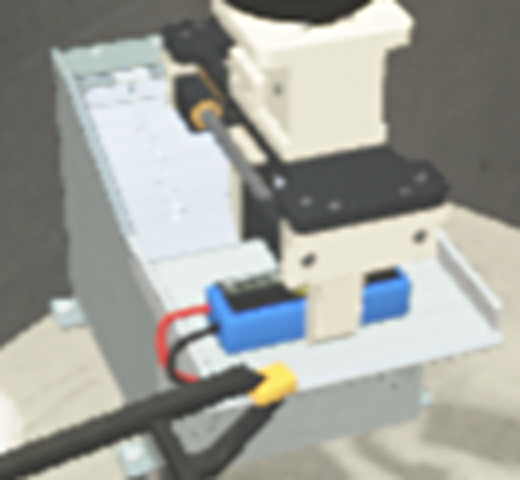

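Call:
play_rows:
  series: [0,0.003,0,0,0,0,1,0,0.006,0,0,0,0,1,0,0.009,0,0,0,0,1,0,0.012,0,0,0,0,1,0,0.016,0,0,0,0,1,0,0.02,0,0,0,0,1,0,0.024,0,0,0,0,1,0,0.028,0,0,0,0,1]

```text
time_s: 5.75
tcp_pos: [0.4707, -0.0922, 0.132]
orientation: [-2.756, -1.506, 0.001]
contact_force: [-3.6, 1.7, 2.3]
gripper_width: 0.092
gripper_force: 1.7
```

Call:
play_rows:
  series: [0,0.004,0,0,0,0,1,0,0.008,0,0,0,0,1,0,0.012,0,0,0,0,1,0,0.016,0,0,0,0,1,0,0.02,0,0,0,0,1,0,0.023,0,0,0,0,1,0,0.025,0,0,0,0,1,0,0.025,0,0,0,0,1]

```text
time_s: 6.55
tcp_pos: [0.4922, -0.1061, 0.1321]
orientation: [2.757, 1.505, 0.0]
contact_force: [-2.9, 1.1, 1.2]
gripper_width: 0.0918
gripper_force: 1.5
```

```bash
python3 - <<'E'
from h import *
where()
im=imaging.capture('scene'); cx,cy=(305,185)
for d in spotter.silhouettes('pack','scene')[:1]:
    q,f=fit(PACK,{'scene':d['pixels'].astype(float)},[*(SILL+RS@[-.04,.01,0])[:2],YAW],.137); v=RS.T@(np.append(q[:2],.137)-SILL); print(d['p'],v,q[2]-YAW,f)
cv2.imwrite('pics/c4.png',cv2.resize(im[cy-60:cy+60,cx-65:cx+65,::-1],(520,480),interpolation=cv2.INTER_CUBIC))
E
```

```text
t 6.55 sillframe [0.003  0.0095 0.0071] F [-3.05 -0.68  1.19] w 0.09181396339558395 q [-0.06  0.34  0.26  2.02 -0.12  0.8  -0.3 ]
0.69 [-0.02480647  0.01225291  0.012     ] 0.05472432116054338 0.5091280703434294
```

View pics/c4.png

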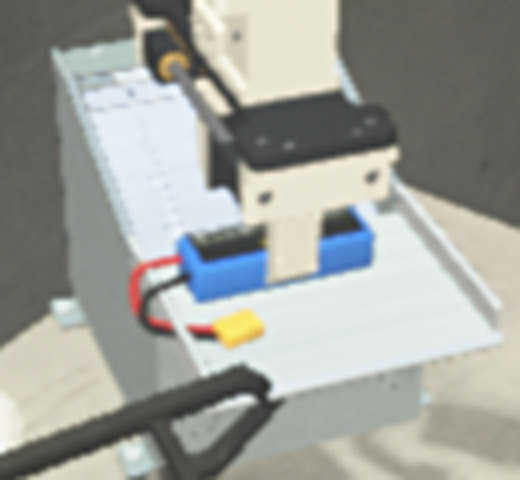

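Call:
play_rows:
  series: [0,0.004,0,0,0,0,1,0,0.008,0,0,0,0,1,0,0.012,0,0,0,0,1,0,0.016,0,0,0,0,1,0,0.02,0,0,0,0,1,0,0.024,0,0,0,0,1,0,0.028,0,0,0,0,1,0,0.031,0,0,0,0,1]

```text
time_s: 7.45
tcp_pos: [0.5164, -0.1216, 0.1314]
orientation: [-2.754, -1.505, 0.004]
contact_force: [-8.6, 5.1, 2.5]
gripper_width: 0.0919
gripper_force: 4.3
```

```bash
python3 - <<'E'
from h import *
where()
im=imaging.capture('scene'); cx,cy=(305,185)
cv2.imwrite('pics/c5.png',cv2.resize(im[cy-60:cy+60,cx-65:cx+65,::-1],(520,480),interpolation=cv2.INTER_CUBIC))
E
```

```text
t 7.45 sillframe [0.0318 0.0095 0.0064] F [-10.    -0.31   2.51] w 0.09192004007639092 q [-0.03  0.39  0.26  1.95 -0.13  0.83 -0.27]
```

View pics/c5.png

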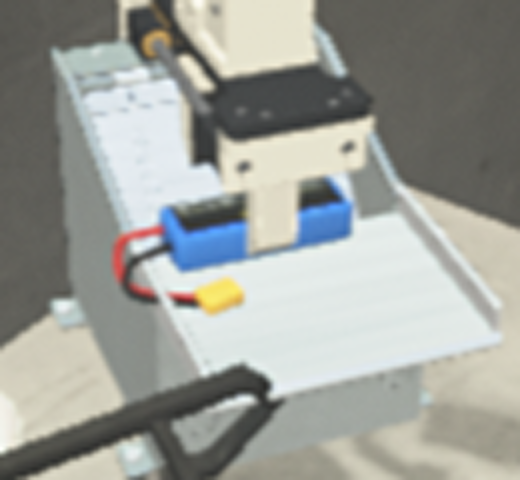

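Nearly there: the pack's middle is now at the sill, and the 10 N fits the flap's spring acting on a short lever. I'll push on, partly by closing the fingers slowly, so the flap finger stays off its limit.

Call:
play_rows:
  series: [0,0.001,0,0,0,0,0.98,0,0.002,0,0,0,0,0.96,0,0.003,0,0,0,0,0.94,0,0.004,0,0,0,0,0.92,0,0.005,0,0,0,0,0.9,0,0.005,0,0,0,0,0.88,0,0.005,0,0,0,0,0.86,0,0.005,0,0,0,0,0.86]

```text
time_s: 8.3
tcp_pos: [0.5225, -0.1255, 0.1325]
orientation: [2.757, 1.506, 0.001]
contact_force: [-3.4, 1.5, 3.4]
gripper_width: 0.0793
gripper_force: 3.0
```

```bash
python3 - <<'E'
from h import *
where()
im=imaging.capture('scene'); cx,cy=(305,185)
cv2.imwrite('pics/c6.png',cv2.resize(im[cy-60:cy+60,cx-65:cx+65,::-1],(520,480),interpolation=cv2.INTER_CUBIC))
E
```

```text
t 8.3 sillframe [0.039  0.0096 0.0075] F [-3.69 -0.54  3.44] w 0.07925453803427861 q [-0.03  0.39  0.26  1.94 -0.14  0.83 -0.26]
```

View pics/c6.png

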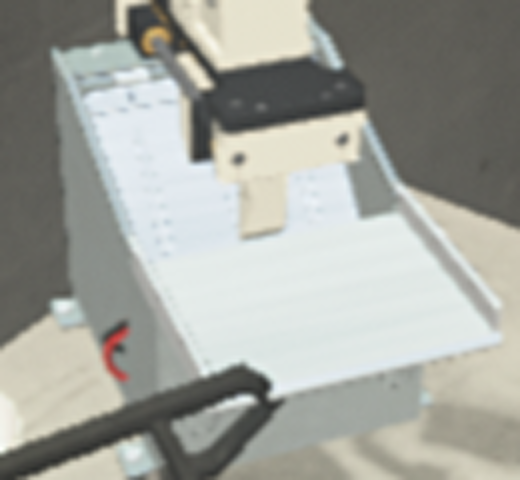

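The pack has dropped inside. I'll draw back and up.

Call:
play_rows:
  series: [0,-0.005,-0.005,0,0,0,0.86,0,-0.01,-0.012,0,0,0,0.86,0,-0.015,-0.02,0,0,0,0.86,0,-0.02,-0.03,0,0,0,0.86,0,-0.025,-0.045,0,0,0,0.86,0,-0.03,-0.065,0,0,0,0.86,0,-0.04,-0.09,0,0,0,0.86,0,-0.06,-0.12,0,0,0,0.86]

```text
time_s: 9.15
tcp_pos: [0.4712, -0.0931, 0.2532]
orientation: [2.758, 1.504, -0.001]
contact_force: [0.1, 0.1, 0.1]
gripper_width: 0.0788
gripper_force: 0.0
```

Call:
play_rows:
  series: [0.03,-0.03,-0.02,0,0,0,0.86,0.07,-0.05,-0.02,0,0,0,0.86,0.11,-0.06,-0.02,0,0,0,0.86,0.15,-0.06,-0.02,0,0,0,0.86,0.19,-0.06,-0.02,0,0,0,0.86,0.2,-0.06,-0.02,0,0,0,0.86,0.2,-0.06,-0.02,0,0,0,0.86,0.2,-0.06,-0.02,0,0,0,0.86]

```text
time_s: 9.95
tcp_pos: [0.5287, 0.1064, 0.2723]
orientation: [2.757, 1.504, -0.002]
contact_force: [0.2, -0.0, 0.4]
gripper_width: 0.0792
gripper_force: 0.0
```

```bash
python3 - <<'E'
from h import *
where()
o=[]
for n,(cx,cy) in [('scene',(305,185)),('top',(330,180))]:
    im=imaging.capture(n); print(n,[(d['p'],d['point']) for d in spotter.silhouettes('pack',n)[:2]])
    o.append(cv2.resize(im[cy-75:cy+75,cx-80:cx+80,::-1],(400,375),interpolation=cv2.INTER_CUBIC))
cv2.imwrite('pics/c7.png',np.hstack(o))
E
```

```text
t 9.95 sillframe [-0.0809  0.2081  0.1473] F [0.16 0.07 0.36] w 0.0791902148360282 q [-0.35  0.23  0.12  1.79 -0.03  1.12 -0.79]
scene [(0.16, [185.5, 301.2])]
top [(0.22, [177.8, 328.8])]
```

View pics/c7.png

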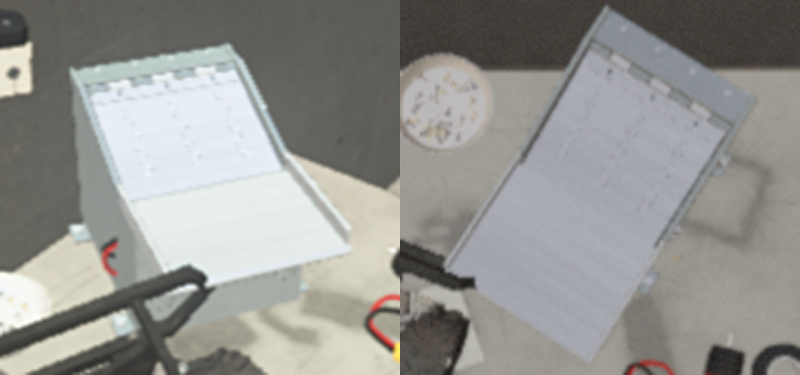

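The flap is shut as at the start, the shelf is empty and the arm is clear.

```bash
python3 -c "
from cell import r
print(r.finish_job())"
```

```text
the job is handed in; nothing more can be done
None
```

The job is handed in at about 10 s of the 38 s limit: the pack dropped through the opening into the safe, the last pictures show the flap shut and the shelf empty, and the arm is clear of everything; no verdict came back.

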